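Complete the dye bottle carrier and hold it up level

ROBOT

A 7-joint arm with a two-finger parallel gripper is mounted at the origin on a cart in front of the work surface, level with it; the furniture and walls round the work are solid. World frame = base frame: x ahead of the robot, y to its left, z up, the work surface at z = 0. Lengths are in m, angles in rad, forces in N, time in s.
With the tool pointing down it reaches from about 0.425 to 0.875 m from the base axis. Payload 4.7 kg.
Tool frame: the origin (TCP) lies at the very end of the fingers, on their centre line; the grasp point (between the pads) lies behind it (ctrl.grasp_offset is the z of the grasp point in the tool frame, in m); z points along the fingers, y is the line along which they close (so a half turn about z gives the same grasp; the last joint's range is limited). The gripper opens to 85 mm and grips with 20 to 120 N. Pads are 22 mm wide; open, the fingers measure 114 mm over their backs; the gripper's body (76 mm by 85 mm) begins 54 mm behind the grasp point. The pads swing forward as they close: fully open they stand 13 mm farther back than shut.
Start: joints at [1.194, 0.321, -0.07, 1.45, 0.023, 1.371, -0.057], TCP at [0.248, -0.601, 0.231] pointing down, gripper open.
Joint ranges: [-2.86, 2.86], [-0.3, 2.09], [-1.38, 1.24], [0.06, 2.45], [-1.56, 4.7], [0.09, 2.05], [-2.69, 2.69]. Speed limits (rad/s): [2.57, 2.57, 3.14, 3.14, 3.14, 3.14, 3.14].

INTERFACE

Orientations are given as [roll, pitch, yaw] about the fixed x, y, z axes, in that order (R = Rz(yaw) Ry(pitch) Rx(roll)).
In Python, from rig import ctrl, snapshot, camera_params gives the robot as it stands. The module is installed in compiled form; this text tells all that it offers.
- The arm moves only by the tool apply_moves, never from a script. Its argument "deltas" is a list that holds one entry, the list of rows, each a list of 6 numbers: the shift along the tool's x, y, z in m, then the turn, a rotation vector about the tool's x, y, z in rad. A call has 1 to 20 rows; each row is the pose to reach, as a shift and turn from the pose commanded when the call began, along the tool's axes at that moment; what a row does not reach only later rows make up. A row lasts 1/10 s, in which the tool goes at most 50 mm and 8.59 degrees, less where a joint would pass 70% of its speed; a pose out of reach is approached as far as the arm can. A call with a gripper value outside its range is refused whole. "hand" is the closure in counts, from 0 (fully open) to 255 (shut), set as the call begins (left out, the last holds). The fingers move at their own pace and stop on an object; "force" is the grip in N (left out, the last holds). Time passes only in rows, so rows that repeat a pose let the fingers close. It gives the time, the measured TCP pose, the force, the opening and the grip force at its end, in the units of the state.
- ctrl.read_state(): the state, without advancing time (a new reading comes with each control period).
- snapshot(name): name is "side" or "top"; returns (picture, depth): 480x640x3 uint8, red, green, blue; 480x640 float32, m along the optical axis (not along the pixel's ray), 0 where there is no reading.
- camera_params(name): a dict with "K" (3x3 intrinsics, pixels), "k1" (the pictures are not rectified: a ray, as slopes to the right and down, at radius r is drawn at 1 + k1 r^2 times it, then the intrinsics apply), "extrinsics" (4x4, takes a point from world to camera coordinates). Camera axes: x right, y down, z forward; pixel columns grow to the right and rows downward; lengths in m; the calibration is good to about 2 mm. A picture is of the moment at which its call begins. camera_params takes no time and is no camera call.
- ctrl.finish_job(): hands the job in; it is judged then, once.
The state is a dict: "t": time; "qpos": joint angles; "qvel": joint speeds; "effort": joint torques, N m; "position": TCP position; "ee_rot": TCP orientation; "contact_force": force on the tool from outside, world axes, zero at the start; "torque": the same for the moment, N m; "gripper_width": finger opening in m; "grip_force": force on a finger pad.
Only numpy, scipy, OpenCV 4.12 (cv2) and the standard library are available. Lean on these libraries where they do the work, as an engineer would, in place of code of your own. Each camera call takes 0.05 s, during which the arm holds its last target. There are 200 camera calls.

TASK

Stand the loose dye bottle, the one out on the bench top to the left of the carrier, upright in the carrier's empty bay and let go of it. Then take the wooden carrier by its grip bar, lift it about 10 cm up off the bench, and hold it there level and still for at least two seconds with both bottles standing in their bays; finish while you are still holding it up. Never tip the bottles or the carrier, do not lift the carrier before both bottles are in it, and leave the other things on the bench where they are.

Things in the scene. Friction and masses are not known exactly. Their poses are not given: they have to be found in the camera images.
- carrier: Loose plywood bottle carrier, 0.40 kg. Origin: centre of its underside; z up, y along its length, yaw within 0.45 rad of 0; it stands on the 3 mm green cutting mat. Board 64 (x) x 236 (y) x 10 mm; a square open-topped bay at each end; a grip bar on two steel uprights (y -22, +22 mm) in the middle. Full, it balances at the middle of the bar within 10 mm
- free_bay (a point): Floor centre of the empty bay, at the robot's left (carrier frame x 0, y +85, z 10 mm). Bay 44 x 44 mm inside, walls 5 mm thick and 19 mm high above its floor. The bottle's origin comes here
- full_bay (a point): Floor centre of the like bay at the robot's right (carrier frame x 0, y -85, z 10 mm), where a bottle stands already
- grip_bar (a point): Centre of the wooden grip bar (carrier frame x 0, y 0, z 150 mm): 18 mm thick (x), 64 mm long (y), 26 mm high. Pinch it from above across its thickness
- loose_bottle: Dye bottle like the one in the carrier, standing loose on the bare bench top to the left of the carrier, between mat and vice (not those at the back by the window): round, 34 mm diameter, straight to about 50 mm, 74 mm tall with its 20 mm wide cap, about 60 g. Origin: centre of its underside, z up
- carried_bottle: The like dye bottle (34 mm diameter, 74 mm tall) that already stands in the carrier's right bay. Origin: centre of its underside, z up
- spool: Bystander: thread spool standing on the bench, 43 mm diameter, 52 mm tall; origin at its underside
- rivet_anvil: Bystander: flat steel disc, 41 mm diameter, 13 mm high; origin at its underside
- tape_measure: Bystander: tape measure, 56 x 109 x 34 mm high, beyond the carrier; origin at its underside
- wing_divider: Bystander: steel dividers lying flat, 50 x 141 x 14 mm, far off at the left; origin at its underside
- bench_vice: Bystander: small bench vice fixed to the bench at the robot's left
Things that resemble listed ones, but are neither listed nor needed, are in the scene too. Leave any orange look-alike of the loose_bottle alone.

How it is judged:
On the way, in this order (a step that is already met when the one before it is completed fails the run):
1. the loose bottle stands in the empty bay, let go, with the carrier still on the bench (distance between loose_bottle and free_bay below 0.012 m and angle between the z axis of each of loose_bottle, carried_bottle and the z axis of carrier, either way round below 0.2 rad and distance between carried_bottle and full_bay below 0.012 m and height (world z) of carrier below 0.013 m and contact force between the fingers and loose_bottle below 0.05 N), for 0.2 s.
2. the carrier is held up clear, level and still with both bottles in it for 1.5 seconds (distance between loose_bottle and free_bay below 0.012 m and angle between the z axis of each of loose_bottle, carried_bottle and the z axis of carrier, either way round below 0.2 rad and distance between carried_bottle and full_bay below 0.012 m and height (world z) of carrier between 0.06 and 0.16 m and angle between carrier's own z axis and vertical below 0.09 rad and linear speed of carrier below 0.03 m/s and angular speed of carrier below 0.15 rad/s and contact force between the fingers and carrier above 2 N and contact force between carrier and bench_vice below 0.3 N), for 1.5 s.
At the end, for the whole second after the job is handed in: The gripper holds the carrier in the air, its underside 60 to 160 mm above the bench, level within 5 degrees and still (under 30 mm/s and 0.15 rad/s), not resting on the vice; both bottles stand upright in their bays (underside centre within 12 mm of the bay floor's centre) (all of step 2); the arm keeps its last pose, push and grip.
It fails at once if a bottle is tipped by more than 34 degrees (angle between any of loose_bottle, carried_bottle's own z axis and vertical above 0.6 rad).
It fails at once if the carrier is tipped by more than 17 degrees (angle between carrier's own z axis and vertical above 0.3 rad).
It fails at once if the carrier is lifted before both bottles stand in it (height (world z) of carrier above 0.03 m and not (distance between loose_bottle and free_bay below 0.03 m and distance between carried_bottle and full_bay below 0.03 m)).
It fails at once if the spool, steel disc, tape measure or dividers are moved more than 30 mm (distance of any of spool, rivet_anvil, tape_measure, wing_divider from where it was at the start of the episode above 0.03 m).
It also fails if it takes over 54 s, if anything falls off the work surface, if the arm or the gripper's body presses on something with over 40 N, if the wrist force passes 120 N, or if a joint passes its speed limit or range.

## Working session

There is one attempt and no reset: what is moved stays moved. The work goes in short steps, Python scripts to look and compute and a tool call to move; the robot and the scene stay as the last step left them, time stands still between calls to the robot, and variables do not carry over. Pictures are saved under pics/ and viewed, at most 10 in all, crops included, and the job is handed in when it is done.

Besides the shell and the picture viewer there is one more tool, called after ">>>" as a command line: name --argument value ..., lists and objects as JSON in quotes. apply_moves: Moves the arm, as the interface text tells. Its arguments: {"type":"object","properties":{"deltas":{"type":"array"},"hand":{"type":"number"},"force":{"type":"number"}},"required":["deltas"]}

```bash
mkdir -p pics
python3 - <<'E'
from rig import ctrl,snapshot,camera_params
import numpy as np,cv2
s=ctrl.read_state();print(s,ctrl.grasp_offset)
for n in("side","top"):
    p,d=snapshot(n);cv2.imwrite(f"pics/{n}0.png",p[...,::-1]);np.save(f"pics/{n}0.npy",d)
    c=camera_params(n);print(n,c)
E
```

```text
{'t': 0.0, 'qpos': array([ 1.19408529,  0.32178761, -0.07009539,  1.45168292,  0.02255875,
        1.37077869, -0.05689186]), 'qvel': array([-0.0004569 , -0.00038748,  0.00097472,  0.001016  ,  0.00022504,
       -0.00131203, -0.00104513]), 'effort': array([ 2.54132783e-05, -4.93586719e+01, -3.82268149e-01, -3.14323032e+01,
        1.30087364e-02,  1.14169274e-02,  4.39837009e-06]), 'position': array([ 0.24738022, -0.60050577,  0.23024256]), 'ee_rot': array([-3.13972335e+00,  5.46525495e-05,  3.90851852e-01]), 'contact_force': array([-0.264834  ,  1.0773838 , -0.89542348]), 'torque': array([0.01986402, 0.01337307, 0.01690443]), 'grip_force': 0.0, 'gripper_width': 0.08540715570840698} -0.0187
side {'K': array([[613.37650825,   0.        , 315.8981997 ],
       [  0.        , 613.37650825, 243.17013513],
       [  0.        ,   0.        ,   1.        ]]), 'k1': -0.15151889928723491, 'extrinsics': array([[ 0.99929619, -0.03742801, -0.00250186, -0.58798304],
       [-0.02266111, -0.54919144, -0.83538927,  0.0305073 ],
       [ 0.02989296,  0.83485802, -0.54965307,  1.31382431],
       [ 0.        ,  0.        ,  0.        ,  1.        ]])}
top {'K': array([[591.04102217,   0.        , 330.29102604],
       [  0.        , 591.04102217, 237.98045828],
       [  0.        ,   0.        ,   1.        ]]), 'k1': 0.04953151692406169, 'extrinsics': array([[ 0.01135597, -0.99953563, -0.02827662, -0.11372394],
       [-0.99400609, -0.00820911, -0.10901609,  0.60369238],
       [ 0.10873335,  0.02934512, -0.99363772,  1.18766364],
       [ 0.        ,  0.        ,  0.        ,  1.        ]])}
```

View pics/side0.png

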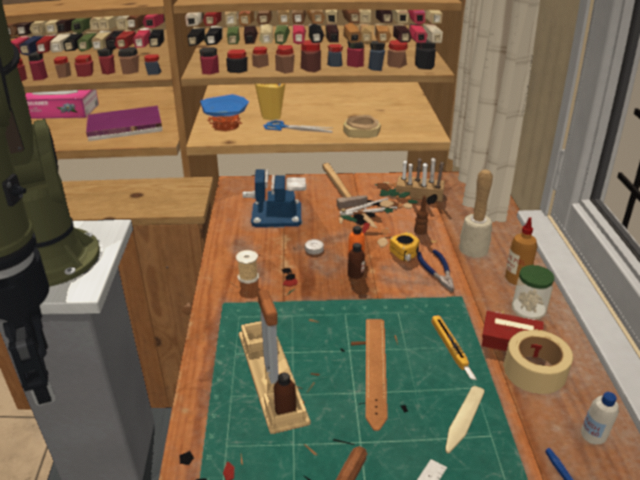

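View pics/top0.png

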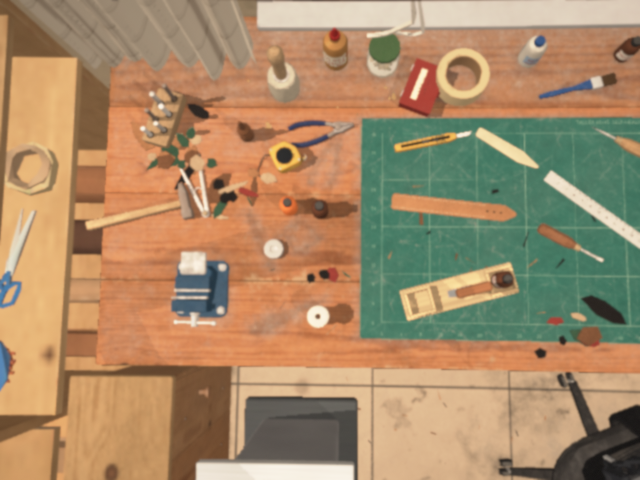

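The side view shows the carrier at (273,375), with its full bay and bottle at (284,393) near the camera and its empty bay at (253,338). In the top view the carrier is at (460,291), with the empty bay at left (422,299).

Candidates for the loose bottle:
- Dark brown bottle: side (357,262), top (320,209).
- Orange look-alike: side (357,240), top (288,205).
- Small brown object at the back: side (421,215), top (245,131).
- Amber glue bottle by the window: side (520,255).
- Carried bottle: side (284,393).

By the description I choose the dark brown one, between mat and vice, and check it in a close crop.

```bash
cat > h.py <<'E'
from rig import ctrl,snapshot,camera_params
import numpy as np,cv2
def ray(n,u,v):
    c=camera_params(n);K=c["K"];E=c["extrinsics"]
    p=cv2.undistortPoints(np.array([[[u,v]]],float),K,np.array([c["k1"],0,0,0.]))[0,0]
    R=E[:3,:3];return -R.T@E[:3,3],R.T@np.array([p[0],p[1],1.])
def onz(n,u,v,z):
    o,d=ray(n,u,v);return o+d*(z-o[2])/d[2]
def tri(us,vs,ut,vt):
    o1,d1=ray("side",us,vs);o2,d2=ray("top",ut,vt)
    t=np.linalg.lstsq(np.c_[d1,-d2],o2-o1,rcond=None)[0]
    a,b=o1+t[0]*d1,o2+t[1]*d2;return (a+b)/2,np.linalg.norm(a-b)
def proj(n,P):
    c=camera_params(n);E=c["extrinsics"];P=np.atleast_2d(P).astype(float)
    return cv2.projectPoints(P,cv2.Rodrigues(E[:3,:3])[0],E[:3,3],c["K"],np.array([c["k1"],0,0,0.]))[0][:,0]
def cloud(n,d):
    v,u=np.mgrid[0:480,0:640];c=camera_params(n);E=c["extrinsics"]
    p=cv2.undistortPoints(np.stack([u,v],-1).reshape(-1,1,2).astype(float),c["K"],np.array([c["k1"],0,0,0.]))[:,0]
    X=np.c_[p,np.ones(len(p))]*d.reshape(-1,1);return ((X-E[:3,3])@E[:3,:3]).reshape(480,640,3)
E
python3 - <<'E'
from h import *
s=cv2.imread("pics/side0.png");t=cv2.imread("pics/top0.png")
a=cv2.resize(s[215:445,225:415],None,fx=2.4,fy=2.4,interpolation=cv2.INTER_CUBIC)   # 456x552
b=cv2.resize(t[180:240,265:345],(340,255),interpolation=cv2.INTER_CUBIC)
c=cv2.resize(t[255:327,392:527],(340,181),interpolation=cv2.INTER_CUBIC)
o=np.zeros((552,800,3),np.uint8);o[:,:456]=a;o[:255,460:]=b;o[270:451,460:]=c
cv2.imwrite("pics/crop1.png",o)
for n in("side","top"):
    C=cloud(n,np.load(f"pics/{n}0.npy"))
    for u,v in {"side":[(357,262),(357,250),(356,232),(284,380),(268,308)],"top":[(320,208),(288,204),(502,279),(470,293),(422,299)]}[n]: print(n,u,v,C[v,u].round(3))
E
```

```text
side 357 262 [ 0.667 -0.102  0.04 ]
side 357 250 [ 0.667 -0.097  0.066]
side 356 232 [ 0.671 -0.031  0.066]
side 284 380 [ 0.524 -0.462  0.084]
side 268 308 [ 0.503 -0.393  0.166]
top 320 208 [ 0.66  -0.088  0.078]
top 288 204 [ 0.668 -0.023  0.073]
top 502 279 [ 0.523 -0.446  0.071]
top 470 293 [ 0.493 -0.364  0.168]
top 422 299 [ 0.482 -0.297  0.015]
```

View pics/crop1.png

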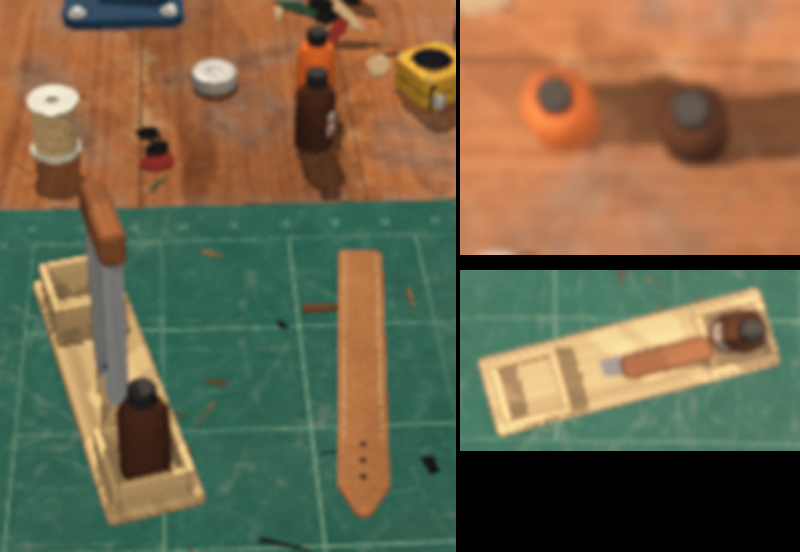

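The crop confirms it. The chosen bottle is dark brown like the carried one, at side (357,262) and top (319,206), and the orange one stands right behind it in +y. The carrier's left bay is empty, at top (420,297).

Run:
```python
from h import *
im={n:cv2.imread(f"pics/{n}0.png") for n in("side","top")}
hsv={n:cv2.cvtColor(im[n],cv2.COLOR_BGR2HSV) for n in im}
C={n:cloud(n,np.load(f"pics/{n}0.npy")) for n in im}
def blob(n,m,box):
    x0,y0,x1,y1=box;k=np.zeros(m.shape,np.uint8);k[y0:y1,x0:x1]=m[y0:y1,x0:x1]
    c=max(cv2.findContours(k,0,2)[0],key=cv2.contourArea);return c
# caps: grey dark, low saturation
for nm,bs,bt in(("loose",(345,240,370,280),(308,196,332,220)),("carried",(270,370,300,392),(492,268,516,290)),("orange",(345,222,370,232),(278,194,300,214))):
    r={}
    for n,b in(("side",bs),("top",bt)):
        h=hsv[n];m=((h[...,2]<95)&(h[...,1]<90)).astype(np.uint8)*255
        c=blob(n,m,b);mo=cv2.moments(c);r[n]=(mo["m10"]/mo["m00"],mo["m01"]/mo["m00"]);print(nm,n,np.round(r[n],1),cv2.boundingRect(c))
    print("  tri",*tri(*r["side"],*r["top"]))
# bar
r={}
for n,b in(("side",(250,285,290,330)),("top",(440,275,505,305))):
    h=hsv[n];z=C[n][...,2];m=((z>.135)&(z<.2)).astype(np.uint8)*255
    if n=="top": m=((h[...,0]<12)&(h[...,1]>100)&(h[...,2]>80)).astype(np.uint8)*255
    c=blob(n,m,b);print("bar",n,cv2.minAreaRect(c))
    P=C[n][m>0] if n=="side" else C[n][(m>0)&(z>.12)]
    P=P[(abs(P[:,0]-.5)<.08)&(abs(P[:,1]+.37)<.1)];print(len(P),P.mean(0).round(4),P.min(0).round(3),P.max(0).round(3))
# carrier outline in top
h=hsv["top"];m=((h[...,0]>10)&(h[...,0]<35)&(h[...,2]>130)&(h[...,1]<170)).astype(np.uint8)*255
m=cv2.morphologyEx(m,cv2.MORPH_CLOSE,np.ones((9,9)))
c=blob("top",m,(392,255,527,327));rr=cv2.minAreaRect(c);print(rr)
for p in cv2.boxPoints(rr): print(p.round(1),onz("top",*p,.013)[:2].round(4),onz("top",*p,.032)[:2].round(4))
```

```text
loose side [356.7 247.3] (354, 244, 7, 8)
loose top [319.7 208.1] (316, 202, 7, 8)
  tri [ 0.66426595 -0.08667156  0.06521211] 0.005582662095590444
carried side [283.  378.8] (275, 373, 15, 12)
carried top [506.5 279.6] (503, 275, 9, 8)
  tri [ 0.52183675 -0.45275119  0.07742589] 0.0012422255912292646
orange side [356.8 228.8] (354, 226, 7, 6)Traceback (most recent call last):
  File "<stdin>", line 13, in <module>
ZeroDivisionError: float division by zero
```

Run:
```python
from h import *
im={n:cv2.imread(f"pics/{n}0.png") for n in("side","top")}
hsv={n:cv2.cvtColor(im[n],cv2.COLOR_BGR2HSV) for n in im}
C={n:cloud(n,np.load(f"pics/{n}0.npy")) for n in im}
def blob(m,box):
    x0,y0,x1,y1=box;k=np.zeros(m.shape,np.uint8);k[y0:y1,x0:x1]=m[y0:y1,x0:x1]
    return max(cv2.findContours(k,0,2)[0],key=cv2.contourArea)
print("loose cap top",*tri(356.8,246,319.3,205.8),"z.074:",onz("top",319.3,205.8,.074),onz("side",356.8,246,.074))
print("orange cap",*tri(356.8,228.8,286.5,203))
for nm,n,x,y in(("loose","top",.66,-.09),("loose","side",.66,-.09),("carr","top",.52,-.45),("orange","top",.668,-.025)):
    P=C[n].reshape(-1,3);P=P[(np.hypot(P[:,0]-x,P[:,1]-y)<.03)&(P[:,2]>.062)&(P[:,2]<.09)];print(nm,n,len(P),P.mean(0).round(4),P[:,2].max().round(3))
h=hsv["top"]
m=((h[...,0]<12)&(h[...,1]>100)&(h[...,2]>60)).astype(np.uint8)*255
c=blob(m,(430,275,500,310));print("bar top",cv2.minAreaRect(c))
for n in C:
    P=C[n].reshape(-1,3);P=P[(P[:,2]>.14)&(P[:,2]<.2)&(abs(P[:,0]-.5)<.08)&(abs(P[:,1]+.37)<.1)];print("bar",n,len(P),P.mean(0).round(4),P.min(0).round(3),P.max(0).round(3))
    print(cv2.minAreaRect(P[:,:2].astype(np.float32)*1000))
m=((h[...,0]>10)&(h[...,0]<35)&(h[...,2]>130)&(h[...,1]<170)).astype(np.uint8)*255
m=cv2.morphologyEx(m,cv2.MORPH_CLOSE,np.ones((9,9)))
rr=cv2.minAreaRect(blob(m,(392,255,527,327)));print(rr)
for p in cv2.boxPoints(rr): print(p.round(1),onz("top",*p,.013)[:2].round(4),onz("top",*p,.032)[:2].round(4))
P=C["top"].reshape(-1,3);P=P[(P[:,2]>.006)&(P[:,2]<.2)&(abs(P[:,0]-.5)<.08)&(abs(P[:,1]+.37)<.16)];r=cv2.minAreaRect(P[:,:2].astype(np.float32)*1000);print("carrier depth",r)
```

```text
loose cap top [ 0.6664351  -0.08600467  0.06808725] 0.0013702694049161353 z.074: [ 0.66476663 -0.08629545  0.074     ] [ 0.6661003  -0.09470425  0.074     ]
orange cap [ 0.6722901  -0.01959888  0.06690822] 0.002164073278016893
loose top 77 [ 0.666  -0.0859  0.0726] 0.081
loose side 68 [ 0.6654 -0.0904  0.0691] 0.075
carr top 238 [ 0.5221 -0.4499  0.0745] 0.089
orange top 73 [ 0.6724 -0.0211  0.0732] 0.08
bar top ((473.3165283203125, 289.3294372558594), (7.365532875061035, 35.39161682128906), 76.60750579833984)
bar side 442 [ 0.5012 -0.3842  0.1593] [ 0.485 -0.408  0.141] [ 0.516 -0.346  0.167]
((500.5255432128906, -376.86065673828125), (17.193988800048828, 63.341705322265625), 15.895757675170898)
bar top 363 [ 0.4986 -0.3701  0.1649] [ 0.484 -0.403  0.143] [ 0.513 -0.34   0.173]
((498.8427429199219, -371.9947509765625), (18.0172119140625, 64.73348999023438), 15.408280372619629)
((458.5707702636719, 290.8365478515625), (33.202537536621094, 116.56808471679688), 75.52970886230469)
[398.  289.3] [ 0.5013 -0.2483] [ 0.5008 -0.2467]
[510.9 260.2] [ 0.5639 -0.4795] [ 0.5625 -0.4743]
[519.2 292.3] [ 0.4982 -0.4946] [ 0.4978 -0.4892]
[406.3 321.5] [ 0.4358 -0.2651] [ 0.4364 -0.2632]
carrier depth ((500.0169982910156, -370.5943603515625), (318.4187316894531, 159.72618103027344), 89.98587036132812)
```

```bash
cat >> h.py <<'E'
from scipy.spatial.transform import Rotation as Ro
def delta(x,y,z,yaw):
    s=ctrl.read_state();R=Ro.from_euler("xyz",s["ee_rot"])
    d=R.inv().apply(np.array([x,y,z])-s["position"])
    r=(R.inv()*Ro.from_euler("xyz",[np.pi,0,yaw])).as_rotvec()
    print("row",d.round(4),r.round(4),"| at",s["position"].round(4),s["ee_rot"].round(3),"t",round(s["t"],2),"w",round(s["gripper_width"],4),"q7",s["qpos"][6].round(2))
E
python3 -c "
from h import *
delta(.666,-.087,.20,1.837)
C=cloud('top',np.load('pics/top0.npy'))
m=(C[...,2]>.02)&(C[...,2]<.12)
P=C[m];P=P[(abs(P[:,0]-.70)<.12)&(abs(P[:,1]+.06)<.11)&(np.hypot(P[:,0]-.666,P[:,1]+.087)>.03)&(np.hypot(P[:,0]-.672,P[:,1]+.021)>.03)]
print(len(P),P.min(0),P.max(0))
Q=P[np.argsort(np.hypot(P[:,0]-.666,P[:,1]+.087))[:5]];print(Q.round(3))
"
```

```text
row [ 0.5827 -0.3153  0.0308] [-1.4000e-03 -1.2000e-03 -1.4462e+00] | at [ 0.2474 -0.6006  0.2303] [-3.14   0.     0.391] t 0.1 w 0.0854 q7 -0.06
675 [ 0.69327449 -0.05432401  0.02004418] [0.81004973 0.0497386  0.04123157]
[[ 0.761 -0.035  0.036]
 [ 0.757 -0.027  0.025]
 [ 0.765 -0.04   0.03 ]
 [ 0.763 -0.036  0.029]
 [ 0.762 -0.035  0.021]]
```

>>> apply_moves --deltas '[[[0.05,-0.027,0,0,0,-0.1],[0.1,-0.054,0,0,0,-0.22],[0.15,-0.081,0,0,0,-0.34],[0.19,-0.103,0,0,0,-0.46],[0.23,-0.125,0,0,0,-0.58],[0.27,-0.147,0,0,0,-0.7],[0.31,-0.168,0,0,0,-0.82],[0.35,-0.19,0,0,0,-0.94],[0.39,-0.212,0,0,0,-1.06],[0.43,-0.233,0.005,0,0,-1.18],[0.47,-0.255,0.01,0,0,-1.3],[0.51,-0.276,0.02,0,0,-1.4],[0.55,-0.298,0.03,0,0,-1.446],[0.583,-0.315,0.031,-0.001,-0.001,-1.446],[0.583,-0.315,0.031,-0.001,-0.001,-1.446],[0.583,-0.315,0.031,-0.001,-0.001,-1.446],[0.583,-0.315,0.031,-0.001,-0.001,-1.446]]]' --hand 80 --force 25

```text
t: 1.8
position: [0.6661, -0.0894, 0.2]
ee_rot: [-3.14, 0.002, 1.835]
contact_force: [0.6, -0.4, 0.7]
gripper_width: 0.0584
grip_force: 0.0
```

```bash
python3 -c "
from h import *
delta(.666,-.087,.025,1.837)
p,d=snapshot('side');q,_=snapshot('top')
o=np.zeros((480,720,3),np.uint8);o[:,:360]=cv2.resize(p[130:290,300:420],(360,480));o[:,360:]=cv2.resize(q[130:290,260:380],(360,480))
cv2.imwrite('pics/c2.png',o[...,::-1])
"
```

```text
row [0.0028 0.0008 0.175 ] [-0.0011  0.0023 -0.002 ] | at [ 0.6661 -0.0894  0.2   ] [-3.140e+00  2.000e-03  1.835e+00] t 1.8 w 0.0584 q7 0.2
```

View pics/c2.png

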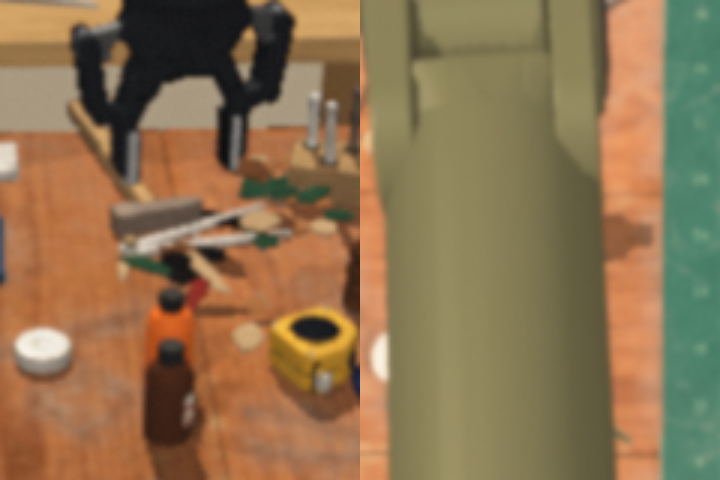

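The picture shows the fingers open above the brown bottle, with tips at side px (343,190) and (377,186) and the bottle cap at (357,246). I'll check that offset against the calibration.

```bash
python3 -c "
from h import *
print(proj('side',[[.6661,-.0894,.2],[.6661,-.0894,.21],[.666,-.087,.074],[.666,-.087,.0]]))
s=np.array([.965,.263,0])*.033
print(proj('side',[np.array([.6661,-.0894,.205])-s,np.array([.6661,-.0894,.205])+s]))
"
```

```text
[[358.77851895 188.53088653]
 [358.96150432 183.81003302]
 [356.39003939 243.86116515]
 [355.16063363 273.876059  ]]
[[342.25588257 188.68492858]
 [375.21573576 183.71839671]]
```

>>> apply_moves --deltas '[[[0.002,0.001,0.04,-0.001,0.002,0],[0.002,0.001,0.08,-0.001,0.002,0],[0.002,0.001,0.115,-0.001,0.002,0],[0.002,0.001,0.145,-0.001,0.002,0],[0.002,0.001,0.165,-0.001,0.002,0],[0.002,0.001,0.175,-0.001,0.002,0],[0.002,0.001,0.175,-0.001,0.002,0],[0.002,0.001,0.175,-0.001,0.002,0]]]'

```text
t: 2.7
position: [0.6679, -0.0864, 0.0266]
ee_rot: [3.139, 0.0, 1.836]
contact_force: [0.3, -0.0, -0.2]
gripper_width: 0.0587
grip_force: 0.0
```

>>> apply_moves --deltas '[[[0,0,0,0,0,0],[0,0,0,0,0,0],[0,0,0,0,0,0],[0,0,0,0,0,0],[0,0,0,0,0,0],[0,0,0,0,0,0],[0,0,0,0,0,0],[0,0,0,0,0,0],[0,0,0,0,0,0],[0,0,0,0,0,0]]]' --hand 255 --force 25

```text
t: 3.7
position: [0.6681, -0.086, 0.027]
ee_rot: [3.139, 0.001, 1.837]
contact_force: [-1.0, -0.4, 5.9]
gripper_width: 0.0328
grip_force: 25.1
```

```bash
python3 -c "
from h import *
p,d=snapshot('side')
cv2.imwrite('pics/c3.png',cv2.resize(p[200:290,300:420],(720,540))[...,::-1])
delta(.666,-.087,.15,1.837);print(ctrl.read_state()['contact_force'],ctrl.read_state()['grip_force'])
"
```

```text
row [-0.0005 -0.0019 -0.123 ] [ 0.0029  0.0008 -0.0003] | at [ 0.6681 -0.086   0.027 ] [3.139e+00 1.000e-03 1.837e+00] t 3.75 w 0.0329 q7 0.14
[-1.72323644  0.44914547  6.1840899 ] 25.105727251502685
```

View pics/c3.png

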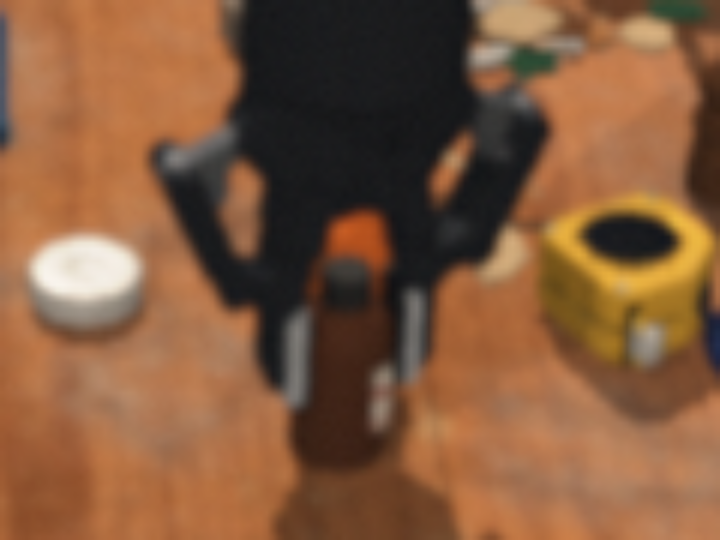

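Bottle gripped upright (side px ~(357,262)); the orange one and the tape are untouched. Lift and carry to above the bay.

>>> apply_moves --deltas '[[[0,0,-0.01,0.003,0.001,0],[0,0,-0.035,0.003,0.001,0],[0,0,-0.065,0.003,0.001,0],[-0.003,-0.005,-0.09,0.003,0.001,0],[-0.012,-0.02,-0.1,0.003,0.001,0],[-0.025,-0.041,-0.1,0.003,0.001,0],[-0.04,-0.065,-0.1,0.003,0.001,0],[-0.056,-0.091,-0.1,0.003,0.001,0],[-0.072,-0.117,-0.1,0.003,0.001,0],[-0.088,-0.143,-0.1,0.003,0.001,0],[-0.104,-0.169,-0.1,0.003,0.001,0],[-0.12,-0.194,-0.1,0.003,0.001,0],[-0.132,-0.214,-0.1,0.003,0.001,0],[-0.141,-0.229,-0.1,0.003,0.001,0],[-0.146,-0.236,-0.1,0.003,0.001,0],[-0.147,-0.238,-0.1,0.003,0.001,0],[-0.147,-0.238,-0.1,0.003,0.001,0],[-0.147,-0.238,-0.1,0.003,0.001,0],[-0.147,-0.238,-0.1,0.003,0.001,0]]]'

```text
t: 5.65
position: [0.4769, -0.2891, 0.125]
ee_rot: [-3.14, -0.002, 1.839]
contact_force: [-0.7, 0.3, 0.1]
gripper_width: 0.0326
grip_force: 25.0
```

```bash
python3 -c "
from h import *
p,d=snapshot('side');np.save('pics/s4.npy',d)
delta(.4774,-.290,.041,1.837);print(ctrl.read_state()['grip_force'])
cv2.imwrite('pics/s4.png',p[...,::-1])
cv2.imwrite('pics/c4.png',cv2.resize(p[220:440,190:400],(573,600),interpolation=cv2.INTER_CUBIC)[...,::-1])
print(proj('side',[[.4774,-.29,.093],[.4774,-.29,.093+.074],[.4774,-.29,.013],[.4774,-.29,.032]]))
"
```

```text
row [-0.001   0.0005  0.084 ] [-0.0016 -0.0019  0.0015] | at [ 0.4768 -0.2893  0.125 ] [-3.140e+00 -2.000e-03  1.839e+00] t 5.7 w 0.0326 q7 0.67
25.040169035783038
[[256.62171692 303.01729792]
 [254.01527996 267.46221017]
 [259.27123189 338.26420324]
 [258.65745753 330.17696684]]
```

View pics/c4.png

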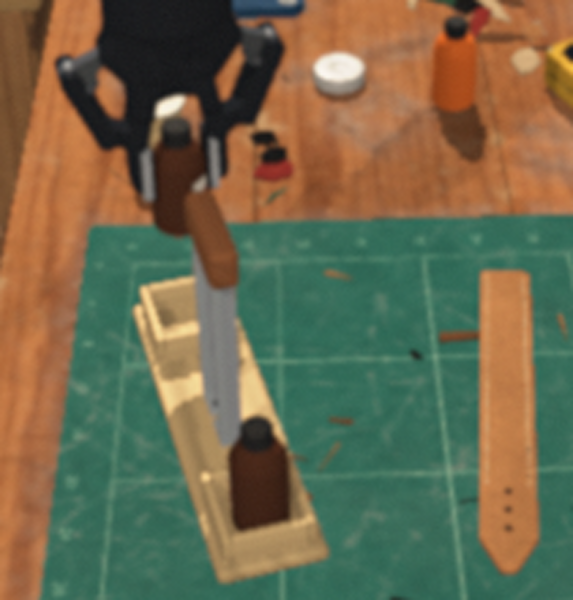

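The bottle hangs upright over the empty bay: cap at side (254,265), against a predicted (254,267). The bay rim centre is near (258,331), against a predicted (259,330), so I'll lower it.

>>> apply_moves --deltas '[[[-0.001,0,0.015,-0.002,-0.002,0],[-0.001,0,0.03,-0.002,-0.002,0],[-0.001,0,0.042,-0.002,-0.002,0],[-0.001,0,0.052,-0.002,-0.002,0],[-0.001,0,0.06,-0.002,-0.002,0],[-0.001,0,0.068,-0.002,-0.002,0],[-0.001,0,0.074,-0.002,-0.002,0],[-0.001,0,0.079,-0.002,-0.002,0],[-0.001,0,0.082,-0.002,-0.002,0],[-0.001,0,0.082,-0.002,-0.002,0],[-0.001,0,0.082,-0.002,-0.002,0]]]'

```text
t: 6.8
position: [0.4764, -0.2912, 0.0432]
ee_rot: [3.141, 0.001, 1.837]
contact_force: [-0.0, -0.4, -1.4]
gripper_width: 0.0332
grip_force: 25.0
```

```bash
python3 -c "
from h import *
p,d=snapshot('side')
delta(.4774,-.290,.041,1.837);s=ctrl.read_state();print(s['grip_force'],s['contact_force'])
cv2.imwrite('pics/c5.png',cv2.resize(p[250:400,210:320],(440,600),interpolation=cv2.INTER_CUBIC)[...,::-1])
print(proj('side',[[.4774,-.29,.013+.074]]))
"
```

```text
row [0.001  0.0013 0.0023] [ 0.0005  0.001  -0.0002] | at [ 0.4764 -0.2913  0.0433] [3.141e+00 1.000e-03 1.837e+00] t 6.85 w 0.0327 q7 0.62
25.036960649304092 [ 0.73669072  0.69114673 -0.51543879]
[[256.82642212 305.77208208]]
```

View pics/c5.png

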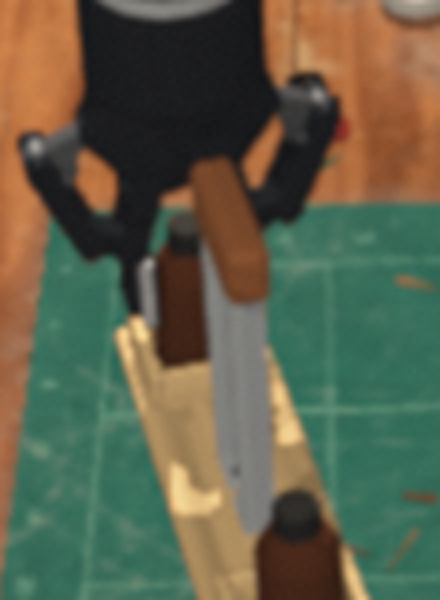

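The bottle's lower end is inside the bay walls at side (257,335), cap at (256,307). No contact force yet, so I'll go the last millimetres down.

>>> apply_moves --deltas '[[[0.001,0.001,0.001,0,0.001,0],[0.001,0.001,0.002,0,0.001,0],[0.001,0.001,0.003,0,0.001,0],[0.001,0.001,0.003,0,0.001,0],[0.001,0.001,0.003,0,0.001,0]]]'

```text
t: 7.35
position: [0.477, -0.2899, 0.0402]
ee_rot: [3.141, -0.0, 1.837]
contact_force: [-1.2, -0.2, 1.4]
gripper_width: 0.0327
grip_force: 25.2
```

>>> apply_moves --deltas '[[[0,0,0,0,0,0],[0,0,0,0,0,0],[0,0,0,0,0,0],[0,0,0,0,0,0],[0,0,0,0,0,0],[0,0,0,0,0,0],[0,0,0,0,0,0],[0,0,0,0,0,0]]]' --hand 80

```text
t: 8.15
position: [0.4769, -0.2899, 0.04]
ee_rot: [3.142, -0.001, 1.837]
contact_force: [-0.7, 0.2, -0.4]
gripper_width: 0.0586
grip_force: 0.0
```

>>> apply_moves --deltas '[[[0,0,-0.01,0,0,0],[0,0,-0.03,0,0,0],[0,0,-0.06,0,0,0],[0,0,-0.1,0,0,0],[0,0,-0.145,0,0,0],[0,0,-0.19,0,0,0],[0,0,-0.2,0,0,0],[0,0,-0.2,0,0,0]]]'

```text
t: 8.95
position: [0.4782, -0.2905, 0.2431]
ee_rot: [3.138, 0.004, 1.837]
contact_force: [-0.2, -0.1, 0.1]
gripper_width: 0.0585
grip_force: 0.0
```

```bash
python3 -c "
from h import *
p,d=snapshot('side');q,e=snapshot('top')
o=np.zeros((600,800,3),np.uint8);o[:,:400]=cv2.resize(p[260:440,210:330],(400,600),interpolation=cv2.INTER_CUBIC)
o[:270,400:]=cv2.resize(q[245:340,390:530],(400,270),interpolation=cv2.INTER_CUBIC);cv2.imwrite('pics/c6.png',o[...,::-1])
for n,D in(('side',d),('top',e)):
    P=cloud(n,D).reshape(-1,3)
    for nm,x,y,z0,z1 in(('bar',.5,-.372,.14,.172),('loose',.4774,-.29,.07,.095),('carr',.522,-.454,.07,.095)):
        Q=P[(np.hypot(P[:,0]-x,P[:,1]-y)<.045)&(P[:,2]>z0)&(P[:,2]<z1)]
        if len(Q)>5: print(n,nm,len(Q),Q.mean(0).round(4),Q[:,2].max().round(3),cv2.minAreaRect(Q[:,:2].astype(np.float32)*1000) if nm=='bar' else '')
print(proj('side',[[.4774,-.29,.087],[.4995,-.372,.166]]))
delta(.4995,-.372,.15,1.837)
"
```

```text
side bar 444 [ 0.5012 -0.3844  0.1593] 0.168 ((500.3389587402344, -375.71527099609375), (17.074926376342773, 63.67829513549805), 15.699300765991211)
side loose 130 [ 0.4752 -0.2948  0.0799] 0.089 
side carr 217 [ 0.524  -0.4589  0.0791] 0.087 
top loose 92 [ 0.4752 -0.2828  0.0781] 0.093 
[[256.82642212 305.77208208]
 [266.16632267 299.16481089]]
row [-0.0856  0.0008  0.089 ] [-0.0009 -0.0014 -0.0001] | at [ 0.4763 -0.2897  0.2392] [-3.141e+00 -1.000e-03  1.837e+00] t 9.05 w 0.0585 q7 0.71
```

View pics/c6.png

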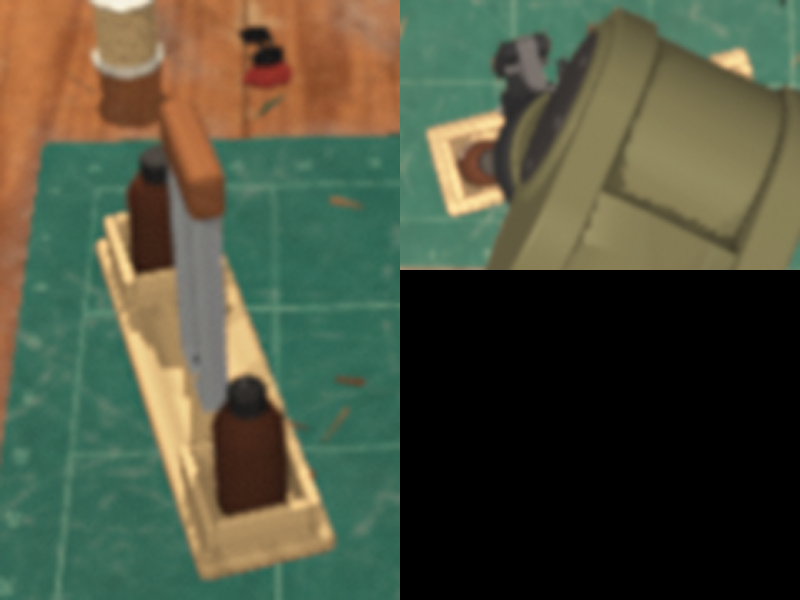

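Both bottles stand in their bays, with the loose one's cap at side (256,308) against a predicted (257,306). The carrier hasn't moved and the bar is at (267,308). Now to the bar.

>>> apply_moves --deltas '[[[-0.02,0.001,0,-0.001,-0.001,0],[-0.05,0.001,0,-0.001,-0.001,0],[-0.075,0.001,0,-0.001,-0.001,0],[-0.085,0.001,0,-0.001,-0.001,0],[-0.085,0.001,0.01,-0.001,-0.001,0],[-0.085,0.001,0.035,-0.001,-0.001,0],[-0.085,0.001,0.06,-0.001,-0.001,0],[-0.085,0.001,0.085,-0.001,-0.001,0],[-0.085,0.001,0.1,-0.001,-0.001,0],[-0.085,0.001,0.106,-0.001,-0.001,0],[-0.085,0.001,0.106,-0.001,-0.001,0],[-0.085,0.001,0.106,-0.001,-0.001,0],[-0.085,0.001,0.106,-0.001,-0.001,0]]]'

```text
t: 10.35
position: [0.501, -0.372, 0.1353]
ee_rot: [3.139, 0.002, 1.837]
contact_force: [-0.4, 0.6, 0.5]
gripper_width: 0.0586
grip_force: 0.0
```

```bash
python3 -c "
from h import *
p,d=snapshot('side')
delta(.4995,-.372,.133,1.837);print(ctrl.read_state()['contact_force'])
cv2.imwrite('pics/c7.png',cv2.resize(p[230:390,210:330],(450,600),interpolation=cv2.INTER_CUBIC)[...,::-1])
"
```

```text
row [ 0.0004 -0.0013  0.0022] [ 0.0023  0.0021 -0.0002] | at [ 0.5009 -0.372   0.1352] [3.139e+00 2.000e-03 1.837e+00] t 10.4 w 0.0586 q7 0.74
[-0.57800049 -0.28922258  0.52551078]
```

View pics/c7.png

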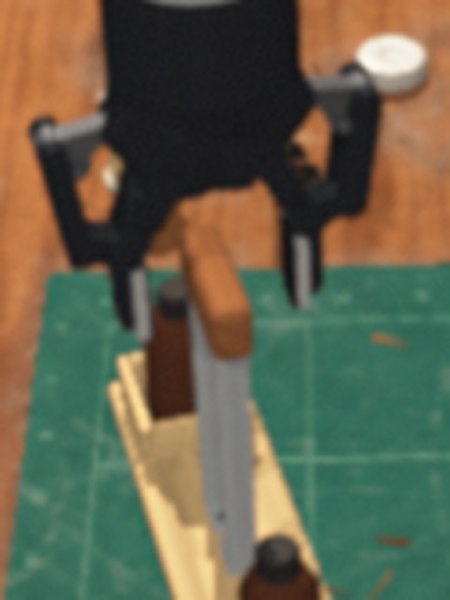

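The fingers straddle the bar: tips at side (247,317) and (290,310), bar centre at about (267,307). I'll make a small correction and close.

>>> apply_moves --deltas '[[[0,-0.001,0.002,0.002,0.002,0],[0,-0.001,0.002,0.002,0.002,0],[0,-0.001,0.002,0.002,0.002,0]]]'

```text
t: 10.7
position: [0.4991, -0.3721, 0.132]
ee_rot: [-3.141, -0.002, 1.837]
contact_force: [-0.8, -1.1, 0.3]
gripper_width: 0.0586
grip_force: 0.0
```

>>> apply_moves --deltas '[[[0,0,0,0,0,0],[0,0,0,0,0,0],[0,0,0,0,0,0],[0,0,0,0,0,0],[0,0,0,0,0,0],[0,0,0,0,0,0],[0,0,0,0,0,0],[0,0,0,0,0,0],[0,0,0,0,0,0],[0,0,0,0,0,0],[0,0,0,0,0,0],[0,0,0,0,0,0]]]' --hand 255 --force 70

```text
t: 11.9
position: [0.4995, -0.3719, 0.132]
ee_rot: [-3.141, -0.001, 1.837]
contact_force: [2.1, 0.2, -0.1]
gripper_width: 0.017
grip_force: 69.1
```

Firm grip on the 18 mm bar. A slow lift of about 20 mm first, as a check.

>>> apply_moves --deltas '[[[0,0,-0.002,0,0,0],[0,0,-0.005,0,0,0],[0,0,-0.009,0,0,0],[0,0,-0.013,0,0,0],[0,0,-0.017,0,0,0],[0,0,-0.02,0,0,0],[0,0,-0.02,0,0,0],[0,0,-0.02,0,0,0]]]'

```text
t: 12.7
position: [0.4992, -0.3719, 0.1519]
ee_rot: [-3.141, -0.002, 1.837]
contact_force: [-0.4, 0.9, -4.8]
gripper_width: 0.0164
grip_force: 68.3
```

```bash
python3 -c "
from h import *
delta(.4995,-.3719,.232,1.837);print(ctrl.read_state()['contact_force'],ctrl.read_state()['torque'])
p,d=snapshot('side')
P=cloud('side',d).reshape(-1,3)
for nm,x,y,z0,z1 in(('loose',.4774,-.29,.088,.125),('carr',.522,-.454,.088,.125)):
    Q=P[(np.hypot(P[:,0]-x,P[:,1]-y)<.02)&(P[:,2]>z0)&(P[:,2]<z1)]; print(nm,len(Q),Q.mean(0).round(4) if len(Q) else '')
"
```

```text
row [ 0.0001  0.0002 -0.0801] [-0.001  -0.0016 -0.0002] | at [ 0.4992 -0.3719  0.1519] [-3.141e+00 -2.000e-03  1.837e+00] t 12.7 w 0.0164 q7 0.75
[-0.41202842  0.94123291 -4.83864511] [-0.02056605  0.01541273  0.02228473]
loose 41 [ 0.469  -0.2962  0.0921]
carr 261 [ 0.524  -0.4596  0.0976]
```

The wrist carries 4.8 N, about the full carrier's weight, and the torque is near zero, so it balances. I'll lift the rest and hold.

>>> apply_moves --deltas '[[[0,0,-0.003,0,0,0],[0,0,-0.009,0,0,0],[0,0,-0.017,0,0,0],[0,0,-0.025,0,0,0],[0,0,-0.033,0,0,0],[0,0,-0.041,0,0,0],[0,0,-0.049,0,0,0],[0,0,-0.057,0,0,0],[0,0,-0.065,0,0,0],[0,0,-0.073,0,0,0],[0,0,-0.078,0,0,0],[0,0,-0.08,0,0,0],[0,0,-0.08,0,0,0],[0,0,-0.08,0,0,0]]]'

```text
t: 14.15
position: [0.4992, -0.3719, 0.2315]
ee_rot: [-3.14, -0.002, 1.837]
contact_force: [-0.8, 0.8, -5.3]
gripper_width: 0.017
grip_force: 68.4
```

>>> apply_moves --deltas '[[[0,0,0,0,0,0],[0,0,0,0,0,0],[0,0,0,0,0,0],[0,0,0,0,0,0],[0,0,0,0,0,0],[0,0,0,0,0,0],[0,0,0,0,0,0],[0,0,0,0,0,0],[0,0,0,0,0,0],[0,0,0,0,0,0],[0,0,0,0,0,0],[0,0,0,0,0,0],[0,0,0,0,0,0],[0,0,0,0,0,0],[0,0,0,0,0,0],[0,0,0,0,0,0],[0,0,0,0,0,0],[0,0,0,0,0,0],[0,0,0,0,0,0],[0,0,0,0,0,0]]]'

```text
t: 16.15
position: [0.4993, -0.3721, 0.2319]
ee_rot: [-3.141, -0.002, 1.837]
contact_force: [0.5, -0.5, -5.6]
gripper_width: 0.017
grip_force: 68.4
```

```bash
python3 -c "
from h import *
p,d=snapshot('side')
cv2.imwrite('pics/c8.png',cv2.resize(p[150:430,180:390],(450,600),interpolation=cv2.INTER_CUBIC)[...,::-1])
s=ctrl.read_state();print(s['t'],s['position'],s['contact_force'],s['torque'],s['gripper_width'],s['grip_force'])
"
```

```text
16.2 [ 0.4993261  -0.37208522  0.23190895] [-0.01787729  0.57893095 -4.54462047] [0.02138839 0.01530843 0.0629165 ] 0.017305884265657923 68.41863512992859
```

View pics/c8.png

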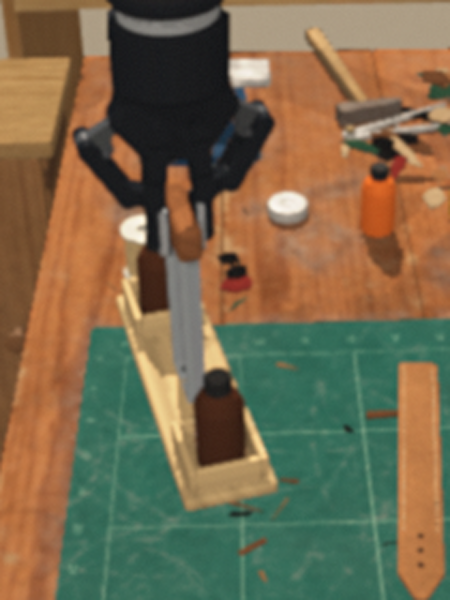

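The carrier hangs at about 10 cm with both bottles standing in it: caps at side (281,326) and (251,~264), front edge at (288,381). One numeric level check, then hand in if it's good.

```bash
python3 -c "
from h import *
c,s=np.cos(.266),np.sin(.266)
W=lambda x,y,z:[.4995+c*x-s*y,-.372+s*x+c*y,.103+z]
print(proj('side',[W(0,-.085,.084),W(-.032,-.118,0),W(.032,-.118,0)]).round(1),'seen cap~281,326 corners ~(269,387),(309,377)')
"
```

```text
[[279.8 323.8]
 [266.1 387.8]
 [309.4 378.1]] seen cap~281,326 corners ~(269,387),(309,377)
```

```bash
python3 -c "
from rig import ctrl
print(ctrl.finish_job())"
```

```text
the job is handed in; nothing more can be done
None
```

The loose bottle is in the empty bay, and the carrier was handed in held about 10 cm up, level and still, with both bottles standing in it; the judge's verdict wasn't shown.

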